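# Tighten the steam cleaner's boiler cap to its click and start it

## Robot

A 6-joint arm with a two-finger parallel gripper is mounted at the origin on a cart in front of the work surface, level with it; the furniture and walls round the work are solid. World frame = base frame: x ahead of the robot, y to its left, z up, the work surface at z = 0. Lengths are in mm, angles in rad, forces in N, time in s.
With the tool pointing down it reaches from about 425 to 925 mm from the base axis. Payload 12.5 kg.
Tool frame: the origin (TCP) lies at the very end of the fingers, on their centre line; the grasp point (between the pads) lies env.hold_point_z behind it (env.hold_point_z is the distance from the TCP to the grasp point, in mm); z points along the fingers, y is the line along which they close (so a half turn about z gives the same grasp; the last joint's range is limited). The gripper opens to 85 mm and grips with 20 to 120 N. Pads are 22 mm wide; open, the fingers measure 114 mm over their backs; the gripper's body (76 mm by 85 mm) begins 54 mm behind the grasp point. The pads swing forward as they close: fully open they stand 13 mm farther back than shut.
Start: joints at [1.145, 0.491, 1.559, -0, 1.092, -0.106], TCP at [196.468, 593.334, 231.327] pointing down, gripper open.
Joint ranges: [-3.1, 3.1], [-0.84, 2.19], [0.05, 2.79], [-1.13, 4.28], [0.06, 2.93], [-2.69, 2.69]. Speed limits (rad/s): [2.22, 2.22, 2.79, 3.14, 3.14, 3.14].

## Interface

Orientations are given as [roll, pitch, yaw] about the fixed x, y, z axes, in that order (R = Rz(yaw) Ry(pitch) Rx(roll)).
In Python, from bench import sensors, grab_frame, get_calibration, env gives the robot as it stands.
- The arm moves only by the tool jog_arm, never from a script. Its argument "steps" is a list of rows, each an object of numbers: "grip": the finger opening in cm, from 0 to 8.54; "dx", "dy", "dz": the shift along the tool's x, y, z in cm; "wx", "wy", "wz": the turn, a rotation vector about the tool's x, y, z in degrees. In form: [{"grip": .., "dx": .., "dy": .., "dz": .., "wx": .., "wy": .., "wz": ..}, ...]. A call has 1 to 12 rows; each row is the pose to reach, as a shift and turn from the pose commanded when the call began, along the tool's axes at that moment; what a row does not reach only later rows make up. A row lasts 1/8 s, in which the tool goes at most 62.5 mm and 10.7 degrees, less where a joint would pass 70% of its speed; a pose out of reach is approached as far as the arm can. A call with a gripper value outside its range is refused whole. The fingers move at their own pace and stop on an object; "newtons" is the grip in N (left out, the last holds). Time passes only in rows, so rows that repeat a pose let the fingers close. It gives the time, the measured TCP pose, the force, the opening and the grip force at its end, in the units of the state.
- sensors.state(): the state, without advancing time (a new reading comes with each control period).
- grab_frame(name): name is "side" or "top" or "wrist"; returns (picture, depth): 420x560x3 uint8, blue, green, red; 420x560 float32, mm along the optical axis (not along the pixel's ray), 0 where there is no reading.
- get_calibration(name): a dict with "fx", "fy", "cx", "cy" (pixels), "R" (3x3) and "t" (3): a world point X has camera coordinates R X + t; the wrist camera has in their place "hand_eye" (4x4, takes a point from camera to tool coordinates, whose origin is the TCP and whose axes are the flange's). Camera axes: x right, y down, z forward; pixel columns grow to the right and rows downward; lengths in mm; the calibration is good to about 2 mm. A picture is of the moment at which its call begins: read the wrist's pose just before it. get_calibration takes no time and is no camera call.
- env.job_done(): hands the job in; it is judged then, once.
The state is a dict: "time_s": time; "q": joint angles; "dq": joint speeds; "joint_torque": joint torques, N m; "ee_pos": TCP position; "ee_rot": TCP orientation; "ft_force": force on the tool from outside, world axes, zero at the start; "moment": the same for the moment, N m; "grip_width": finger opening in mm; "gripper_force": force on a finger pad.
Only numpy, scipy, OpenCV 4.12 (cv2) and the standard library are available. Lean on these libraries where they do the work, as an engineer would, in place of code of your own. Each camera call takes 0.05 s, during which the arm holds its last target. There are 200 camera calls.

## Task

Screw the steam cleaner's boiler cap clockwise until it is fully down and its ratchet clicks and slips, one to three clicks and no more, following the cap down gently so that its rubber-mounted neck is never pushed, pulled or forced sideways by more than about 17 N. Only then press the start button down fully and let it spring back. Leave the things standing around it where they are.

Things in the scene. Friction and masses are not known exactly. Their poses are not given: they have to be found in the camera images.
- steamer: compact steam cleaner fixed to the worktop: white box 150 (its x) x 230 (its y) x 110 mm high with a grey top; origin at the middle of its underside, z up. The boiler cap stands on the half of its top towards its +y, the start button on the half towards its -y, 120 mm from the cap's axis.
- cap_grip (a point): on the upright axis of the black boiler cap, 22 mm above its round skirt (63 mm across, 31 mm high), 14 mm below the top of its grip bar (58 mm long, 14 mm thick, 36 mm high). x along the bar, y across it (pinch across y), z up. Clockwise from above (yaw falls) screws it down its steep thread, so it sinks as it turns, friction 0.06 N m; counter-clockwise unscrews it, so let go before turning the hand back.
- cap (a joint): how far the cap's ratchet has slipped, rad: 0 at the start, rocking up to 0.2 under load; a click falls at 0.26, the next at 0.79 and 1.31, the fourth at 1.83. The cap starts 0.7 to 2.2 rad short of fully down; the bar's direction does not tell how much. Fully down, it turns on only by slipping its ratchet, at about 0.25 N m, 0.52 rad a click.
- neck (a point): centre of the steel neck under the cap, at the height of the steamer's top, z up. Fully screwed down, point cap_grip stands 62 mm above it. The neck sits in a soft rubber seal that gives 1 mm for each 7 N of side load and for each 12 N of push or pull; keep it within 2.5 mm sideways and 1.5 mm up or down.
- neck_seat (a point): point fixed in the steamer where point neck lies when the neck is unloaded (110 mm above the worktop); the two apart is how far the neck is strained.
- start_button (a joint): travel of the start button: 0 up, 0.006 m fully pressed (about 4 N); it springs back.
- start_site (a point): centre of the top of the start button when up: grey round button 26 mm across in a black housing on the steamer, pressed straight down.
- mug: bystander: purple mug, 86 mm across; origin at the middle of its underside as it stands
- tin: bystander: food tin, 76 mm across and 110 mm high; origin at the middle of its underside as it stands
- spice: bystander: spice jar, 45 mm across and 106 mm high; origin at the middle of its underside as it stands
- mill: bystander: wooden pepper mill, 58 mm across and 160 mm high; origin at the middle of its underside as it stands
- jar: bystander: jam jar, 70 mm across and 101 mm high; origin at the middle of its underside as it stands
- lemon: bystander: lemon, 71 x 53 x 51 mm; origin at the middle of its underside as it stands

How it is judged (in metres and radians):
On the way, in this order (a step that is already met when the one before it is completed fails the run):
1. the cap is fully down and its ratchet has slipped by at least one click (z of cap_grip in the frame of neck below 0.0627 m and value of joint cap above 0.28 rad), for 0.2 s.
2. the start button is pressed down (value of joint start_button above 0.0045 m), for 0.05 s.
At the end, for the whole second after the job is handed in: The cap is fully down (within 0.7 mm), its ratchet slipped by one to three clicks (0.28 to 1.75 rad), the neck unstrained (within 1.5 mm), the start button up again (within 1.5 mm) (all of step 1 and value of joint cap below 1.75 rad and value of joint start_button below 0.0015 m and distance between neck and neck_seat below 0.0015 m); the robot touches nothing.
It fails at once if the neck is strained by more than 2.5 mm sideways or 1.5 mm up or down (about 17 N) (horizontal distance between neck and neck_seat above 0.0025 m or z of neck in the frame of neck_seat above 0.0015 m or z of neck in the frame of neck_seat below -0.0015 m).
It fails at once if the ratchet slips a fourth click (value of joint cap above 1.75 rad).
It fails at once if the start button is pressed before the cap has clicked fully down (value of joint start_button above 0.003 m and (value of joint cap below 0.28 rad or z of cap_grip in the frame of neck above 0.0635 m)).
It fails at once if a bystander is moved by more than 3 cm (distance of any of mug, tin, spice, mill, jar, lemon from where it was at the start of the episode above 0.03 m).
It also fails if it takes over 58 s, if anything falls off the work surface, if the arm or the gripper's body presses on something with over 40 N, if the wrist force passes 120 N, or if a joint passes its speed limit or range.

## Working session

There is one attempt and no reset: what is moved stays moved. The work goes in short steps, Python scripts to look and compute and a tool call to move; the robot and the scene stay as the last step left them, time stands still between calls to the robot, and variables do not carry over. Pictures are saved under pics/ and viewed, at most 10 in all, crops included, and the job is handed in when it is done.

Besides the shell and the picture viewer there is one more tool, called after "Request:" as name(argument=value, ...), one argument or row to a line, values as JSON. jog_arm: Moves the arm, as the interface text tells. Its arguments: {"type":"object","properties":{"steps":{"type":"array"},"newtons":{"type":"number"}},"required":["steps"]}

```bash
mkdir -p pics; ls; python3 - <<'E'
from bench import sensors, grab_frame, get_calibration, env
import cv2, numpy as np
s=sensors.state(); print(s); print(env.hold_point_z)
for n in("top","side"):
    p,d=grab_frame(n); cv2.imwrite(f"pics/{n}.png",p); np.save(f"pics/{n}_d.npy",d); c=get_calibration(n); print(n,c)
print(get_calibration("wrist"))
E
```

```text
pics
{'time_s': 0.0, 'q': array([ 1.14540464e+00,  4.91597365e-01,  1.55949809e+00,  1.94617646e-05,
        1.09170813e+00, -1.05599761e-01]), 'dq': array([-0.00084661,  0.0007609 ,  0.00025556, -0.00102303, -0.00114157,
       -0.00045418]), 'joint_torque': array([ 1.65027624e-03, -6.18444729e+01, -2.61604750e+01, -4.40889224e-06,
        3.99738157e-03,  1.98848153e-05]), 'ee_pos': array([196.35129563, 593.09331436, 230.68750663]), 'ee_rot': array([-3.14039028e+00, -1.44800653e-04,  2.82179166e+00]), 'ft_force': array([0.39782837, 0.38794468, 0.30602802]), 'moment': array([ 0.01936628, -0.03299013, -0.00352076]), 'gripper_force': 0.0, 'grip_width': 85.5730529154875}
18.700000000000003
top {'fx': 395.9082573734888, 'fy': 395.9082573734888, 'cx': 277.88561855987956, 'cy': 210.27277832066713, 'R': array([[-0.00575288, -0.999894  ,  0.01337503],
       [-0.98431359,  0.00330367, -0.17639684],
       [ 0.17633396, -0.01418002, -0.98422826]]), 't': array([  49.1621322 ,  417.21890966, 1066.58834127])}
side {'fx': 481.324628581936, 'fy': 481.324628581936, 'cx': 280.3502504923222, 'cy': 203.47477061261893, 'R': array([[-0.99984559, -0.00324733, -0.01727008],
       [ 0.01265428,  0.54885969, -0.83581871],
       [ 0.01219303, -0.83590819, -0.54873384]]), 't': array([ 412.21212579,   93.40595094, 1455.64789342])}
{'fx': 320.9108380452791, 'fy': 320.9108380452791, 'cx': 281.3919205606005, 'cy': 213.5487602982217, 'hand_eye': array([[ 5.25712625e-05, -9.47666098e-01, -3.19263158e-01,
         8.19571354e+01],
       [ 9.99999990e-01,  7.13703000e-06,  1.43479570e-04,
         8.34584561e-01],
       [-1.33692133e-04, -3.19263162e-01,  9.47666089e-01,
        -1.43713453e+02],
       [ 0.00000000e+00,  0.00000000e+00,  0.00000000e+00,
         1.00000000e+00]])}
```

View pics/top.png

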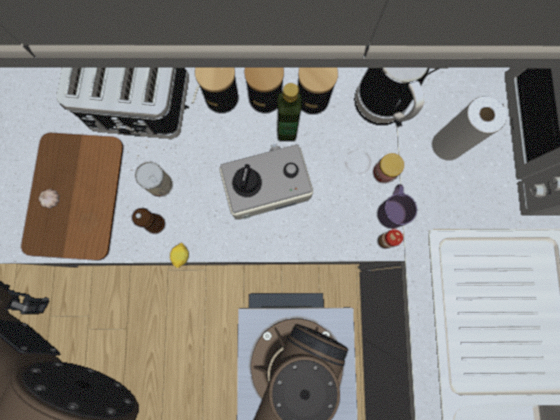

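View pics/side.png

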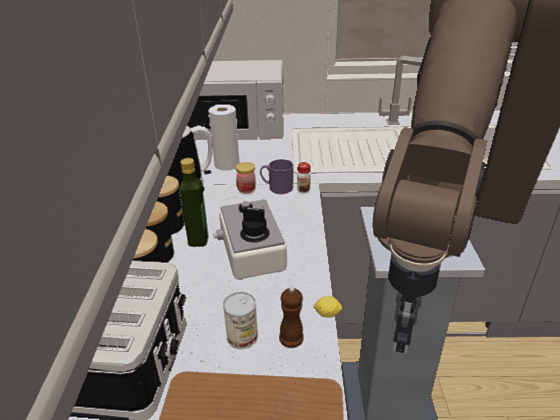

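The top view shows the steamer, with the cap around (247,181) and the button around (291,170). The bottle stands behind it, and the bystanders are well clear. Next I'll enlarge this area and fit the geometry from depth.

```bash
cat > h.py <<'E'
import numpy as np, cv2
from bench import sensors, grab_frame, get_calibration, env
from scipy.spatial.transform import Rotation as Ro
def cloud(name,d,st=None):
    c=get_calibration(name); v,u=np.mgrid[:d.shape[0],:d.shape[1]]
    P=np.stack([(u-c["cx"])*d/c["fx"],(v-c["cy"])*d/c["fy"],d],-1)
    if name=="wrist":
        H=c["hand_eye"]; P=P@H[:3,:3].T+H[:3,3]
        W=P@Ro.from_euler("xyz",st["ee_rot"]).as_matrix().T+st["ee_pos"]
    else: W=(P-c["t"])@c["R"]
    W[d==0]=np.nan; return W
E
python3 - <<'E'
from h import *
p=cv2.imread("pics/top.png"); d=np.load("pics/top_d.npy")
W=cloud("top",d)
for u,v in[(247,181),(247,172),(245,190),(291,170),(291,166),(230,190),(300,190),(270,170)]: print(u,v,W[v,u].round(1))
sub=W[140:220,210:325].reshape(-1,3)
print(np.histogram(sub[:,2],bins=np.arange(90,215,5)))
for lo,hi in[(160,200),(135,160),(116,132)]:
    m=(sub[:,2]>lo)&(sub[:,2]<hi); print(lo,hi,m.sum(),sub[m].mean(0).round(1),sub[m].min(0).round(0),sub[m].max(0).round(0))
m=(sub[:,2]>102)&(sub[:,2]<114); r=cv2.minAreaRect(sub[m][:,:2].astype(np.float32)); print(r)
a=cv2.resize(p[140:220,210:325],None,fx=6,fy=6,interpolation=cv2.INTER_CUBIC); cv2.imwrite("pics/tc.png",a)
E
```

```text
247 181 [469.9 125.8 160.6]
247 172 [485.9 124.3 186.2]
245 190 [449.3 131.4 149.6]
291 170 [507.6  13.8 127.3]
291 166 [517.4  13.8 130.6]
230 190 [459.  173.6 108.6]
300 190 [458.7 -10.2 107.9]
270 170 [513.3  68.6 107.8]
(array([ 190,   83,  150, 2321,  899,   65,   73,   46,   53,   12,   19,
         74,  240,   19,    6,    7,   10,    6,   20,  110,    4,    0,
          0,    0]), array([ 90,  95, 100, 105, 110, 115, 120, 125, 130, 135, 140, 145, 150,
       155, 160, 165, 170, 175, 180, 185, 190, 195, 200, 205, 210]))
160 200 163 [476.  130.6 184.1] [449. 120. 161.] [507. 142. 192.]
135 160 364 [474.9 129.5 150.6] [446.  19. 135.] [511. 163. 160.]
116 132 200 [501.6  31.2 124. ] [446.  -5. 116.] [529. 162. 132.]
((492.7911376953125, 80.9572982788086), (138.32257080078125, 218.2117919921875), 15.140103340148926)
```

View pics/tc.png

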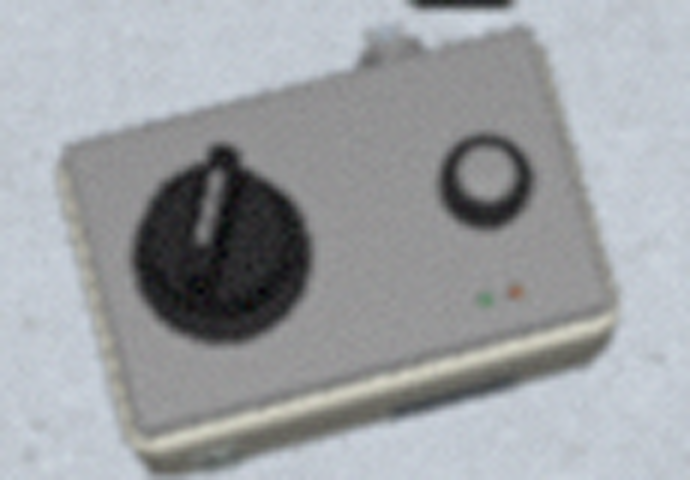

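The crop shows the cap's bar running roughly along world x and the button up and to the right of it. Next I'll hover above the cap with the wrist camera.

Request:
jog_arm(
  steps=[
    {"dz":-3},
    {"dx":-10.3,"dy":-8.8,"dz":-3,"wz":-3},
    {"dx":-20.5,"dy":-17.5,"dz":-3,"wz":-5},
    {"dx":-30.8,"dy":-26.3,"dz":-2.4,"wz":-8.5},
    {"dx":-41.1,"dy":-35.1,"dz":-2.4,"wz":-8.5},
    {"dx":-41.1,"dy":-35.1,"dz":-2.4,"wz":-8.5},
    {"dx":-41.1,"dy":-35.1,"dz":-2.4,"wz":-8.5},
    {"dx":-41.1,"dy":-35.1,"dz":-2.4,"wz":-8.5},
    {"dx":-41.1,"dy":-35.1,"dz":-2.4,"wz":-8.5},
    {"dx":-41.1,"dy":-35.1,"dz":-2.4,"wz":-8.5},
    {"dx":-41.1,"dy":-35.1,"dz":-2.4,"wz":-8.5},
    {"dx":-41.1,"dy":-35.1,"dz":-2.4,"wz":-8.5},
  ],
)

```text
validation failed for argument at $.st...
```

```bash
cat > m.py <<'E'
from h import *
import sys
s=sensors.state(); p,d=grab_frame("wrist"); W=cloud("wrist",d,s)
n=sys.argv[1]; cv2.imwrite(f"pics/{n}.png",p); np.savez(f"pics/{n}.npz",W=W,d=d)
print(s["time_s"],s["q"].round(3),s["ee_pos"].round(1),s["ee_rot"].round(3),s["ft_force"].round(1),s["moment"].round(3))
X=W.reshape(-1,3); X=X[np.isfinite(X[:,0])&(np.hypot(X[:,0]-476,X[:,1]-130)<200)]
zt=np.median(X[(X[:,2]>100)&(X[:,2]<120)],0)[2]; print("top",zt)
near=X[np.hypot(X[:,0]-476,X[:,1]-130)<60]
b=near[near[:,2]>178]; b=b[b[:,2]<200]; ztop=np.median(b[:,2]); b=b[abs(b[:,2]-ztop)<3]
print("bar top",len(b),ztop,b.mean(0),cv2.minAreaRect(b[:,:2].astype(np.float32)))
sk=near[(near[:,2]>140)&(near[:,2]<165)]; print("skirt",len(sk),np.median(sk[:,2]),cv2.minEnclosingCircle(sk[abs(sk[:,2]-np.median(sk[:,2]))<3][:,:2].astype(np.float32)))
k=X[(np.hypot(X[:,0]-507,X[:,1]-14)<30)&(X[:,2]>zt+6)]
if len(k): print("btn",len(k),np.percentile(k[:,2],[5,50,95]),cv2.minEnclosingCircle(k[k[:,2]>np.percentile(k[:,2],95)-3][:,:2].astype(np.float32)))
E
python3 m.py w1
```

```text
0.1 [ 1.145  0.492  1.559 -0.     1.092 -0.106] [196.4 593.1 230.8] [-3.141 -0.     2.822] [ 0.1  0.5 -0.2] [0.022 0.044 0.012]
top nan
bar top 0 nan [nan nan nan] ((0.0, 0.0), (0.0, 0.0), 0.0)
skirt 0 nan ((0.0, 0.0), 0.0)
  return _methods._mean(a, axis=axis, dtype=dtype,
  ret = um.true_divide(
  ret = ret.dtype.type(ret / rcount)
m.py:10: RuntimeWarning: Mean of empty slice.
  print("bar top",len(b),ztop,b.mean(0),cv2.minAreaRect(b[:,:2].astype(np.float32)))
```

View pics/w1.png

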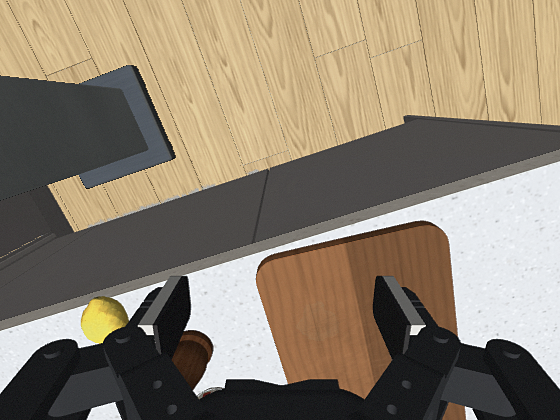

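The call was refused, probably because every row needs all the keys. The wrist picture only shows the start position, so the arm hasn't moved.

Request:
jog_arm(
  steps=[
    {"grip":8.5,"dx":0,"dy":0,"dz":-3,"wx":0,"wy":0,"wz":0},
    {"grip":8.5,"dx":-10.3,"dy":-8.8,"dz":-3,"wx":0,"wy":0,"wz":-3},
    {"grip":8.5,"dx":-20.5,"dy":-17.5,"dz":-3,"wx":0,"wy":0,"wz":-5},
    {"grip":8.5,"dx":-30.8,"dy":-26.3,"dz":-2.4,"wx":0,"wy":0,"wz":-8.5},
    {"grip":8.5,"dx":-41.1,"dy":-35.1,"dz":-2.4,"wx":0,"wy":0,"wz":-8.5},
    {"grip":8.5,"dx":-41.1,"dy":-35.1,"dz":-2.4,"wx":0,"wy":0,"wz":-8.5},
    {"grip":8.5,"dx":-41.1,"dy":-35.1,"dz":-2.4,"wx":0,"wy":0,"wz":-8.5},
    {"grip":8.5,"dx":-41.1,"dy":-35.1,"dz":-2.4,"wx":0,"wy":0,"wz":-8.5},
    {"grip":8.5,"dx":-41.1,"dy":-35.1,"dz":-2.4,"wx":0,"wy":0,"wz":-8.5},
    {"grip":8.5,"dx":-41.1,"dy":-35.1,"dz":-2.4,"wx":0,"wy":0,"wz":-8.5},
    {"grip":8.5,"dx":-41.1,"dy":-35.1,"dz":-2.4,"wx":0,"wy":0,"wz":-8.5},
    {"grip":8.5,"dx":-41.1,"dy":-35.1,"dz":-2.4,"wx":0,"wy":0,"wz":-8.5},
  ],
)

```text
time_s: 1.65
ee_pos: [475.9, 131.2, 255.2]
ee_rot: [3.141, -0.001, 2.97]
ft_force: [-0.3, 0.5, -0.3]
grip_width: 85.4
gripper_force: 0.0
```

```bash
python3 m.py w2
```

```text
1.65 [ 0.135  0.278  1.84   0.     1.024 -1.264] [475.9 131.2 255.2] [ 3.141e+00 -1.000e-03  2.970e+00] [-0.3  0.5 -0.3] [ 0.006 -0.028  0.015]
top 111.12640405851214
bar top 1396 190.06759836835332 [477.937215   131.40950201 190.01257036] ((479.6886291503906, 131.08456420898438), (13.802159309387207, 57.22305679321289), 77.21012115478516)
skirt 3396 154.27521291960915 ((479.88677978515625, 131.05104064941406), 31.213390350341797)
btn 1427 [120.43393791 123.94032703 133.79031062] ((511.58111572265625, 15.24326229095459), 12.93421459197998)
```

View pics/w2.png

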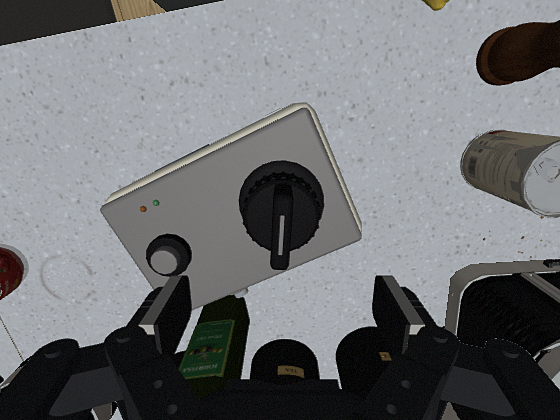

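Wrist fit, in world coordinates:
- **Bar:** centre (479.7, 131.1), direction about 2.918 rad, top about 3 mm above fully down.
- **Button:** (511.6, 15.2), 120.1 mm from the cap as expected.

I'll use the fingers as a loose fork, which avoids gripping the cap and loading the neck.

Request:
jog_arm(
  newtons=40,
  steps=[
    {"grip":8.5,"dx":-0.38,"dy":0.05,"dz":0,"wx":0,"wy":0,"wz":3},
    {"grip":8.5,"dx":-0.38,"dy":0.05,"dz":3,"wx":0,"wy":0,"wz":3},
    {"grip":8.5,"dx":-0.38,"dy":0.05,"dz":6,"wx":0,"wy":0,"wz":3},
    {"grip":8.5,"dx":-0.38,"dy":0.05,"dz":9.3,"wx":0,"wy":0,"wz":3},
    {"grip":2.4,"dx":-0.38,"dy":0.05,"dz":9.4,"wx":0,"wy":0,"wz":3},
    {"grip":2.4,"dx":-0.38,"dy":0.05,"dz":9.4,"wx":0,"wy":0,"wz":3},
    {"grip":2.4,"dx":-0.38,"dy":0.05,"dz":9.4,"wx":0,"wy":0,"wz":3},
    {"grip":2.4,"dx":-0.38,"dy":0.05,"dz":9.4,"wx":0,"wy":0,"wz":3},
    {"grip":2.4,"dx":-0.38,"dy":0.05,"dz":9.4,"wx":0,"wy":0,"wz":3},
  ],
)

```text
time_s: 2.82
ee_pos: [480.3, 130.8, 161.8]
ee_rot: [3.141, 0.001, 2.918]
ft_force: [-0.2, -0.4, -0.4]
grip_width: 24.3
gripper_force: 0.0
```

```bash
python3 -c "
from h import *
s=sensors.state();print(s['q'],s['moment'],s['ft_force'],s['grip_width'])"
```

```text
[ 1.33028144e-01  4.04156786e-01  1.94500721e+00  1.29104533e-04
  7.91534011e-01 -1.21396446e+00] [-0.02360162  0.00139934 -0.01123525] [-0.23502306 -0.35610552 -0.42973127] 24.28691194304005
```

Request:
jog_arm(
  steps=[
    {"grip":2.0,"dx":0,"dy":0,"dz":0.15,"wx":0,"wy":0,"wz":0},
    {"grip":1.8,"dx":0,"dy":0,"dz":0.15,"wx":0,"wy":0,"wz":0},
    {"grip":1.6,"dx":0,"dy":0,"dz":0.15,"wx":0,"wy":0,"wz":0},
    {"grip":1.6,"dx":0,"dy":0,"dz":0.15,"wx":0,"wy":0,"wz":0},
  ],
)

```text
time_s: 3.32
ee_pos: [480.1, 130.8, 159.8]
ee_rot: [3.142, -0.0, 2.918]
ft_force: [0.4, 0.7, 0.1]
grip_width: 15.9
gripper_force: 0.0
```

```bash
cat > s.py <<'E'
from h import *
F=[];M=[]
s=sensors.state();print(s['time_s'],'q6',s['q'][5].round(3),'yaw',s['ee_rot'][2].round(3),'M',s['moment'].round(3),'F',s['ft_force'].round(2),'p',s['ee_pos'].round(1),s['grip_width'].round(1),s['gripper_force'])
E
python3 s.py
```

```text
Traceback (most recent call last):
  File "s.py", line 3, in <module>
    s=sensors.state();print(s['time_s'],'q6',s['q'][5].round(3),'yaw',s['ee_rot'][2].round(3),'M',s['moment'].round(3),'F',s['ft_force'].round(2),'p',s['ee_pos'].round(1),s['grip_width'].round(1),s['gripper_force'])
                                                                                                                                                                           ^^^^^^^^^^^^^^^^^^^^^
AttributeError: 'float' object has no attribute 'round'
```

```bash
sed -i "s/s\['grip_width'\].round(1)/s['grip_width']/" s.py
```

Request:
jog_arm(
  steps=[
    {"grip":1.6,"dx":0,"dy":0,"dz":0,"wx":0,"wy":0,"wz":3},
    {"grip":1.6,"dx":0,"dy":0,"dz":0,"wx":0,"wy":0,"wz":6},
    {"grip":1.6,"dx":0,"dy":0,"dz":0.02,"wx":0,"wy":0,"wz":9},
    {"grip":1.6,"dx":0,"dy":0,"dz":0.04,"wx":0,"wy":0,"wz":12},
    {"grip":1.6,"dx":0,"dy":0,"dz":0.05,"wx":0,"wy":0,"wz":15},
  ],
)

```text
time_s: 3.95
ee_pos: [480.2, 130.6, 159.4]
ee_rot: [-3.142, 0.0, 2.654]
ft_force: [0.4, -2.1, -0.3]
grip_width: 16.0
gripper_force: 1.7
```

```bash
python3 s.py
```

```text
3.95 q6 -0.951 yaw 2.654 M [-0.247 -0.038  0.048] F [ 0.44 -2.07 -0.26] p [480.2 130.6 159.4] 15.958471517668109 1.6862318816129118
```

Request:
jog_arm(
  steps=[
    {"grip":1.6,"dx":0,"dy":0,"dz":0.01,"wx":0,"wy":0,"wz":3},
    {"grip":1.6,"dx":0,"dy":0,"dz":0.02,"wx":0,"wy":0,"wz":6},
    {"grip":1.6,"dx":0,"dy":0,"dz":0.03,"wx":0,"wy":0,"wz":9},
    {"grip":1.6,"dx":0,"dy":0,"dz":0.04,"wx":0,"wy":0,"wz":12},
    {"grip":1.6,"dx":0,"dy":0,"dz":0.05,"wx":0,"wy":0,"wz":15},
  ],
)

```text
time_s: 4.58
ee_pos: [480.1, 130.6, 158.7]
ee_rot: [-3.141, 0.0, 2.393]
ft_force: [0.3, -0.7, -2.3]
grip_width: 16.2
gripper_force: 2.1
```

```bash
python3 s.py
```

```text
4.575 q6 -0.689 yaw 2.393 M [-0.269 -0.07  -0.011] F [ 0.27 -0.66 -2.27] p [480.1 130.6 158.7] 16.221536842136874 2.056458803708665
```

Request:
jog_arm(
  steps=[
    {"grip":1.6,"dx":0,"dy":0,"dz":0.03,"wx":0,"wy":0,"wz":3},
    {"grip":1.6,"dx":0,"dy":0,"dz":0.05,"wx":0,"wy":0,"wz":6},
    {"grip":1.6,"dx":0,"dy":0,"dz":0.07,"wx":0,"wy":0,"wz":9},
    {"grip":1.6,"dx":0,"dy":0,"dz":0.08,"wx":0,"wy":0,"wz":12},
    {"grip":1.6,"dx":0,"dy":0,"dz":0.1,"wx":0,"wy":0,"wz":15},
  ],
)

```text
time_s: 5.2
ee_pos: [480.0, 130.6, 157.6]
ee_rot: [-3.141, 0.0, 2.131]
ft_force: [-0.4, -1.7, -1.1]
grip_width: 16.0
gripper_force: 2.1
```

```bash
python3 s.py
```

```text
5.2 q6 -0.427 yaw 2.131 M [-0.306  0.005  0.078] F [-0.41 -1.68 -1.11] p [480.  130.6 157.6] 15.954962377789418 2.1159925483516417
```

Request:
jog_arm(
  steps=[
    {"grip":1.6,"dx":0,"dy":0,"dz":0.02,"wx":0,"wy":0,"wz":3},
    {"grip":1.6,"dx":0,"dy":0,"dz":0.03,"wx":0,"wy":0,"wz":6},
    {"grip":1.6,"dx":0,"dy":0,"dz":0.05,"wx":0,"wy":0,"wz":9},
    {"grip":1.6,"dx":0,"dy":0,"dz":0.06,"wx":0,"wy":0,"wz":12},
    {"grip":1.6,"dx":0,"dy":0,"dz":0.07,"wx":0,"wy":0,"wz":15},
  ],
)

```text
time_s: 5.82
ee_pos: [479.9, 130.6, 156.8]
ee_rot: [-3.141, 0.0, 1.869]
ft_force: [0.7, -1.6, -3.2]
grip_width: 15.8
gripper_force: 2.7
```

```bash
python3 s.py
```

```text
5.825 q6 -0.165 yaw 1.869 M [-0.318 -0.046  0.087] F [ 0.7  -1.64 -3.19] p [479.9 130.6 156.8] 15.77255356042873 2.660686182207428
```

Request:
jog_arm(
  steps=[
    {"grip":1.6,"dx":0,"dy":0,"dz":0.02,"wx":0,"wy":0,"wz":3},
    {"grip":1.6,"dx":0,"dy":0,"dz":0.04,"wx":0,"wy":0,"wz":6},
    {"grip":1.6,"dx":0,"dy":0,"dz":0.06,"wx":0,"wy":0,"wz":9},
  ],
)

```text
time_s: 6.2
ee_pos: [480.0, 130.5, 156.4]
ee_rot: [-3.141, 0.001, 1.713]
ft_force: [0.3, -2.3, -0.4]
grip_width: 16.4
gripper_force: 15.8
```

```bash
python3 s.py
```

```text
6.2 q6 -0.009 yaw 1.713 M [-0.3    0.029  0.501] F [ 0.28 -2.34 -0.38] p [480.  130.5 156.4] 16.351656298145734 15.782024133950472
```

Request:
jog_arm(
  steps=[
    {"grip":1.6,"dx":0,"dy":0,"dz":0,"wx":0,"wy":0,"wz":2},
    {"grip":1.6,"dx":0,"dy":0,"dz":0,"wx":0,"wy":0,"wz":4},
  ],
)

```text
time_s: 6.45
ee_pos: [480.0, 130.7, 156.4]
ee_rot: [-3.141, 0.0, 1.643]
ft_force: [0.0, -1.9, -0.3]
grip_width: 16.1
gripper_force: 26.1
```

```bash
python3 s.py
```

```text
6.45 q6 0.061 yaw 1.643 M [-0.305  0.123  0.813] F [ 0.01 -1.95 -0.33] p [480.  130.7 156.4] 16.069699716766348 26.08223620802164
```

Request:
jog_arm(
  steps=[
    {"grip":1.6,"dx":0,"dy":0,"dz":0,"wx":0,"wy":0,"wz":2},
    {"grip":1.6,"dx":0,"dy":0,"dz":0,"wx":0,"wy":0,"wz":4},
  ],
)

```text
time_s: 6.7
ee_pos: [480.1, 130.9, 156.5]
ee_rot: [-3.142, -0.0, 1.571]
ft_force: [-1.0, 0.4, -0.7]
grip_width: 15.9
gripper_force: 0.6
```

```bash
python3 s.py; python3 - <<'E'
from h import *
p,d=grab_frame("side"); cv2.imwrite("pics/s2.png",cv2.resize(p[120:300,160:360],None,fx=4,fy=3.3)[:600])
E
```

```text
6.7 q6 0.132 yaw 1.571 M [-0.031  0.155  0.035] F [-0.97  0.42 -0.65] p [480.1 130.9 156.5] 15.859136300800138 0.5514577162102796
```

View pics/s2.png

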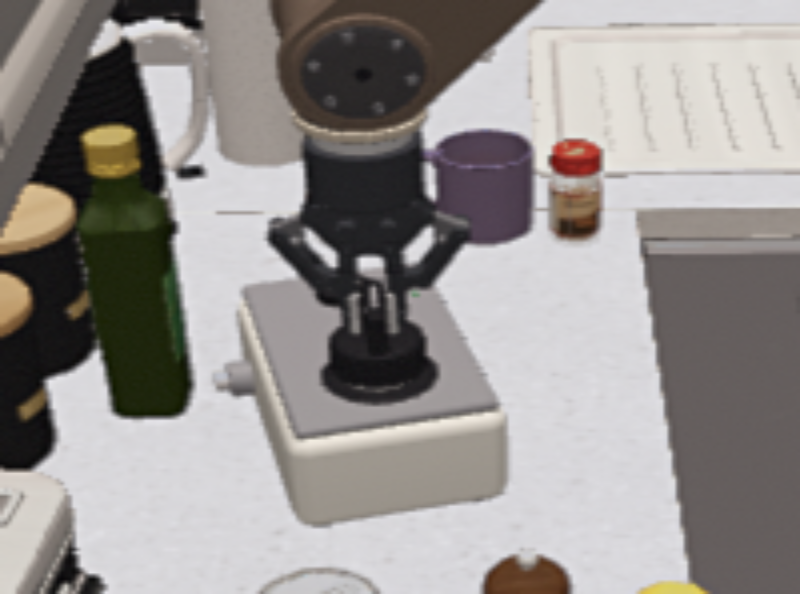

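The arm view looks clear. The torque peaked at 0.8 N m and then fell to 0, which fits one click. I'll turn on for a second click to confirm it and add margin.

Request:
jog_arm(
  steps=[
    {"grip":1.6,"dx":0,"dy":0,"dz":0,"wx":0,"wy":0,"wz":4},
    {"grip":1.6,"dx":0,"dy":0,"dz":0,"wx":0,"wy":0,"wz":8},
    {"grip":1.6,"dx":0,"dy":0,"dz":0,"wx":0,"wy":0,"wz":12},
    {"grip":1.6,"dx":0,"dy":0,"dz":0,"wx":0,"wy":0,"wz":16},
    {"grip":1.6,"dx":0,"dy":0,"dz":0,"wx":0,"wy":0,"wz":20},
    {"grip":1.6,"dx":0,"dy":0,"dz":0,"wx":0,"wy":0,"wz":22},
  ],
)

```text
time_s: 7.5
ee_pos: [480.1, 130.8, 156.5]
ee_rot: [3.142, -0.0, 1.189]
ft_force: [-0.6, -0.5, 0.6]
grip_width: 16.0
gripper_force: 16.9
```

```bash
python3 s.py
```

```text
7.5 q6 0.515 yaw 1.189 M [-0.046  0.067  0.514] F [-0.56 -0.52  0.55] p [480.1 130.8 156.5] 16.015469277776653 16.874177176505327
```

The torque profile has repeated 0.524 rad later, so the clicks are confirmed. Now I'll finish the second click.

Request:
jog_arm(
  steps=[
    {"grip":1.6,"dx":0,"dy":0,"dz":0,"wx":0,"wy":0,"wz":2.5},
    {"grip":1.6,"dx":0,"dy":0,"dz":0,"wx":0,"wy":0,"wz":5},
    {"grip":1.6,"dx":0,"dy":0,"dz":0,"wx":0,"wy":0,"wz":8},
    {"grip":1.6,"dx":0,"dy":0,"dz":0,"wx":0,"wy":0,"wz":8},
  ],
)

```text
time_s: 8.0
ee_pos: [480.2, 130.9, 156.6]
ee_rot: [3.141, -0.0, 1.05]
ft_force: [-0.7, 0.0, 0.4]
grip_width: 15.5
gripper_force: 0.1
```

```bash
python3 s.py
```

```text
8.0 q6 0.653 yaw 1.05 M [0.03  0.017 0.033] F [-0.74  0.    0.36] p [480.2 130.9 156.6] 15.47937906085735 0.10424895241158083
```

Request:
jog_arm(
  steps=[
    {"grip":5,"dx":0,"dy":0,"dz":0,"wx":0,"wy":0,"wz":0},
    {"grip":5,"dx":0,"dy":0,"dz":0,"wx":0,"wy":0,"wz":0},
    {"grip":5,"dx":0,"dy":0,"dz":0,"wx":0,"wy":0,"wz":0},
    {"grip":5,"dx":0,"dy":0,"dz":-4,"wx":0,"wy":0,"wz":0},
    {"grip":8,"dx":0,"dy":0,"dz":-10,"wx":0,"wy":0,"wz":0},
    {"grip":8,"dx":0,"dy":0,"dz":-10,"wx":0,"wy":0,"wz":0},
    {"grip":8,"dx":0,"dy":0,"dz":-10,"wx":0,"wy":0,"wz":0},
  ],
)

```text
time_s: 8.88
ee_pos: [479.7, 130.7, 256.1]
ee_rot: [-3.141, 0.0, 1.05]
ft_force: [-1.1, -1.1, -1.4]
grip_width: 79.8
gripper_force: 0.0
```

```bash
python3 m.py w3
```

```text
8.875 [0.133 0.282 1.831 0.    1.029 0.653] [479.7 130.7 256.1] [-3.141  0.     1.05 ] [-1.1 -1.1 -1.4] [-0.024  0.042  0.065]
top 111.06880223217951
bar top 1376 186.59893544431145 [481.15523814 132.74084921 186.51668955] ((480.50823974609375, 131.4893341064453), (56.86591339111328, 13.880535125732422), 65.16423034667969)
skirt 3279 150.82158140983512 ((480.2044372558594, 131.09722900390625), 31.190330505371094)
btn 771 [118.78263508 123.19347468 133.15481255] ((508.2239074707031, 17.37928581237793), 11.55460262298584)
```

View pics/w3.png

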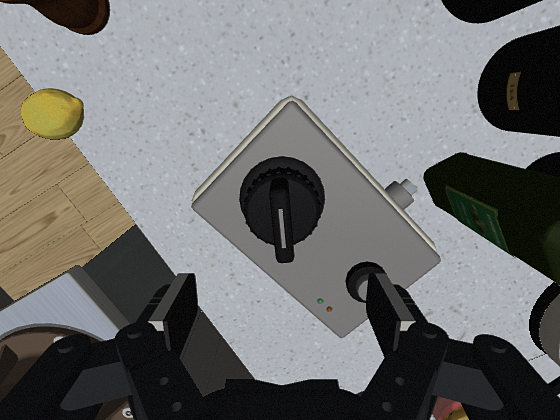

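The cap is fully down: bar top at 186.6, against 111.1 for the steamer's top. Before pressing the button I'll check where the bottle is.

```bash
python3 - <<'E'
from h import *
W=cloud("top",np.load("pics/top_d.npy"))[80:145,270:305].reshape(-1,3)
for lo,hi in[(120,170),(170,220),(220,300)]:
    m=(W[:,2]>lo)&(W[:,2]<hi); print(lo,m.sum(),W[m].min(0).round() if m.any() else 0,W[m].max(0).round() if m.any() else 0)
W=np.load("pics/w2.npz")["W"].reshape(-1,3)
k=W[(np.hypot(W[:,0]-511,W[:,1]-15)<20)&(W[:,2]>130)]; print(len(k),np.median(k,0),np.percentile(k[:,2],[5,95]),cv2.minEnclosingCircle(k[:,:2].astype(np.float32)))
E
```

```text
120 359 [627. -24. 120.] [760.  68. 170.]
170 426 [629.  -7. 170.] [686.  50. 220.]
220 301 [641.   4. 220.] [676.  39. 276.]
547 [510.51017925  16.35598799 132.89762328] [130.87188054 134.1768404 ] ((511.3661193847656, 15.263154983520508), 13.037047386169434)
```

Request:
jog_arm(
  newtons=40,
  steps=[
    {"grip":0,"dx":-4.2,"dy":4.25,"dz":0,"wx":0,"wy":0,"wz":0},
    {"grip":0,"dx":-8.4,"dy":8.5,"dz":0,"wx":0,"wy":0,"wz":0},
    {"grip":0,"dx":-8.4,"dy":8.5,"dz":0,"wx":0,"wy":0,"wz":0},
    {"grip":0,"dx":-8.4,"dy":8.5,"dz":4,"wx":0,"wy":0,"wz":0},
    {"grip":0,"dx":-8.4,"dy":8.5,"dz":8,"wx":0,"wy":0,"wz":0},
    {"grip":0,"dx":-8.4,"dy":8.5,"dz":11,"wx":0,"wy":0,"wz":0},
    {"grip":0,"dx":-8.4,"dy":8.5,"dz":11.4,"wx":0,"wy":0,"wz":0},
    {"grip":0,"dx":-8.4,"dy":8.5,"dz":11.4,"wx":0,"wy":0,"wz":0},
  ],
)

```text
time_s: 9.93
ee_pos: [512.1, 16.1, 142.7]
ee_rot: [-3.141, 0.0, 1.051]
ft_force: [-0.1, 0.1, 0.2]
grip_width: -0.1
gripper_force: 0.0
```

Request:
jog_arm(
  steps=[
    {"grip":0,"dx":0,"dy":0,"dz":0.8,"wx":0,"wy":0,"wz":0},
    {"grip":0,"dx":0,"dy":0,"dz":1.2,"wx":0,"wy":0,"wz":0},
    {"grip":0,"dx":0,"dy":0,"dz":1.4,"wx":0,"wy":0,"wz":0},
    {"grip":0,"dx":0,"dy":0,"dz":1.4,"wx":0,"wy":0,"wz":0},
  ],
)

```text
time_s: 10.42
ee_pos: [512.2, 15.7, 128.7]
ee_rot: [3.141, -0.0, 1.05]
ft_force: [-0.1, 1.5, 2.4]
grip_width: -0.4
gripper_force: 1.3
```

Request:
jog_arm(
  steps=[
    {"grip":0,"dx":0,"dy":0,"dz":0.1,"wx":0,"wy":0,"wz":0},
    {"grip":0,"dx":0,"dy":0,"dz":0.2,"wx":0,"wy":0,"wz":0},
    {"grip":0,"dx":0,"dy":0,"dz":0.2,"wx":0,"wy":0,"wz":0},
  ],
)

```text
time_s: 10.8
ee_pos: [512.2, 15.7, 126.5]
ee_rot: [3.141, -0.0, 1.05]
ft_force: [0.3, 2.4, 3.6]
grip_width: 0.3
gripper_force: 1.8
```

Request:
jog_arm(
  steps=[
    {"grip":0,"dx":0,"dy":0,"dz":0.05,"wx":0,"wy":0,"wz":0},
    {"grip":0,"dx":0,"dy":0,"dz":0.1,"wx":0,"wy":0,"wz":0},
    {"grip":0,"dx":0,"dy":0,"dz":0.1,"wx":0,"wy":0,"wz":0},
  ],
)

```text
time_s: 11.18
ee_pos: [512.2, 15.7, 126.0]
ee_rot: [3.141, -0.0, 1.05]
ft_force: [-1.0, 2.8, 9.6]
grip_width: -0.2
gripper_force: 4.7
```

The force jumped at 126 mm, which is the hard stop, so the button is fully pressed. Now I'll retreat.

Request:
jog_arm(
  steps=[
    {"grip":0,"dx":0,"dy":0,"dz":0.1,"wx":0,"wy":0,"wz":0},
    {"grip":0,"dx":0,"dy":0,"dz":-1,"wx":0,"wy":0,"wz":0},
    {"grip":0,"dx":0,"dy":0,"dz":-5,"wx":0,"wy":0,"wz":0},
    {"grip":0,"dx":0,"dy":0,"dz":-11,"wx":0,"wy":0,"wz":0},
    {"grip":0,"dx":0,"dy":0,"dz":-12,"wx":0,"wy":0,"wz":0},
    {"grip":0,"dx":0,"dy":0,"dz":-12,"wx":0,"wy":0,"wz":0},
    {"grip":0,"dx":0,"dy":0,"dz":-12,"wx":0,"wy":0,"wz":0},
  ],
)

```text
time_s: 12.05
ee_pos: [511.5, 15.6, 244.0]
ee_rot: [-3.139, 0.001, 1.05]
ft_force: [-0.3, 0.4, -0.6]
grip_width: -0.4
gripper_force: 0.0
```

```bash
python3 - <<'E'
from h import *
s=sensors.state(); p,d=grab_frame("top"); W=cloud("top",d).reshape(-1,3)
k=W[(np.hypot(W[:,0]-511,W[:,1]-15)<12)&(W[:,2]>110)&(W[:,2]<150)]; print(s["ee_pos"],len(k),np.percentile(k[:,2],[50,90]) if len(k) else 0)
s=sensors.state(); p,d=grab_frame("wrist"); W=cloud("wrist",d,s).reshape(-1,3)
k=W[(np.hypot(W[:,0]-511,W[:,1]-15)<9)&(W[:,2]>110)&(W[:,2]<150)]; print(len(k),np.median(k,0) if len(k) else 0)
E
```

```text
[511.49322935  15.57742106 244.03396373] 0 0
344 [510.97086166  14.9987682  133.03098476]
```

The button is back up at 133.0 mm, so I'm handing the job in.

```bash
python3 -c "
from bench import env
print(env.job_done())"
```

```text
the job is handed in; nothing more can be done
None
```

I screwed the cap fully down with two ratchet clicks (wrist force stayed within about 4 N), then pressed the start button to its stop and saw it spring back; nothing around it was touched and the job is handed in, but no verdict came back.

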